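# Lock the T-nut peg against the sprung stop of a pit-bench rail

## Task

Set up the T-slot rail for the next chassis: take the T-nut peg with the red handle from the wooden stand, drop its foot into the rail's slot near the green start marks until its collar sits flat on the rail, and slide it along the slot until it has pushed the yellow sprung stop about half-way in (about 6 mm of its 12 mm travel). Keeping the stop pressed, twist the peg a quarter turn so that its foot locks across the slot, then let go: it must stay there, upright and holding the stop half in. Be gentle with rail and stop (never drive the stop to its end) and leave the other things alone.

Things in the scene. Friction and masses are not known exactly. Their poses are not given: they have to be found in the camera images.
- nut: T-nut peg with RED handle, 66 mm tall, 0.08-0.17 kg. Origin on its axis at the underside of the round steel collar (28 mm diameter, 10 mm thick); z up, x along handle bar and foot. It starts foot down in one of the stand's two sockets (either one), collar on the stand's top, origin 22 mm above the table, 16 mm of it in the socket.
- handle (a point): Middle of the peg's red handle bar: 36 mm above the collar's underside, on the axis. Bar 34 mm (peg x) by 12 mm (y), from 22 to 50 mm above the collar's underside; a 12 mm thick neck joins it to the collar. Turns with the peg.
- foot (a point): Middle of the peg's steel foot, 11 mm below the collar's underside, on the axis. Foot 28 mm (peg x, round ends) by 10 mm (y), 6 mm thick, on an 8 mm stem (8 mm from collar to foot); below it a nose 22 x 6.5 mm, 2 mm thick. It enters the slot only lengthwise (peg x along rail x, either way round).
- spare: A like peg with a BLACK handle, in the other socket of the stand (70 mm away along the stand's x); leave it there.
- stand: Fixed wooden block 120 (x) x 50 (y) x 22 mm (z), origin under its centre. Two sockets at x = -35 and +35 mm, each 32 x 14 mm, 18 mm deep, long side along its x. The handle bars of both pegs start along its x.
- rail: Fixed aluminium T-slot rail, 220 (x) x 60 (y) x 30 mm (z), origin under its centre, x along the slot. A blue stop block (30 mm long, 15 mm high) is clamped on its top towards +x, with the yellow sprung stop on its -x side. Its place is not reported: the yellow face, when out, is anywhere from 0 to 50 mm to +x of the rail's centre. Find it by feel or sight.
- slot (a point): Slot's centre line at the rail's middle, level with its top (30 mm above the table); axes as the rail. Slot 12 mm wide, lips 6 mm thick, channel 12 mm deep. With the collar down the foot clears the lips by 2 mm and turns either way. Over the last 40 degrees it squeezes a spring strip (8 N/mm, 1.5 mm) that then holds the peg by friction and may shift it 1 mm sideways. No hard end: stop at 90 degrees.
- start_mark (a point): Point on the slot's centre line between two green start marks, 50 mm from the rail's middle towards its -x end, level with the rail's top. Drop the foot in within about 25 mm of here, then slide towards the rail's +x.
- stop (a joint): Yellow sprung stop (face 18 mm wide, from 1 to 11 mm above the rail's top; the peg's collar meets it): how far it is pushed in towards the rail's +x, m. 0 = fully out, 0.012 = driven to its end. It takes 1.4 N to start and 0.7 N more per mm; it springs back.
- flywheel: Loose brass flywheel 38 mm diameter, 18 mm tall, on the table by the rail's far side; a bystander.
- piston: Loose aluminium piston 22 mm diameter and tall, standing beside the stand; a bystander.
- engine: Loose model engine, 50 x 34 x 58 mm, beyond the work; a bystander.
- oil: White oil bottle with red cap, 110 mm tall; a bystander.
- mug: White mug, 90 mm tall; a bystander.
- driver: Black-handled screwdriver lying on the table to the right; a bystander.
- spanner: Steel spanner lying beyond the rail; a bystander.
Things that resemble listed ones, but are neither listed nor needed, are in the scene too. What is shaped like the nut but pink or white is not meant.

How it is judged:
By the outcome, as a careful person would: the job done as asked, in the order asked, and still so for the second after the job is handed in, with the robot touching nothing.
It also fails if it takes over 56 s, if anything falls off the work surface, if the arm or the gripper's body presses on something with over 40 N, if the wrist force passes 120 N, or if a joint passes its speed limit or range.

## Robot

A 7-joint arm with a two-finger parallel gripper is mounted at the origin on the work surface. World frame = base frame: x ahead of the robot, y to its left, z up, the work surface at z = 0. Lengths are in m, angles in rad, forces in N, time in s.
With the tool pointing down it reaches from about 0.4 to 0.875 m from the base axis. Payload 19.3 kg.
Tool frame: the origin (TCP) lies on the centre line of the jaws, within the pads' length; the fingertips stand 14 mm ahead of it and the grasp point (between the pads) lies 5 mm behind it; y points along the fingers, x is the direction in which the jaws open and shut, and the axes are right-handed (so a half turn about y gives the same grasp; the last joint's range is limited). The gripper opens to 85 mm and grips with 20 to 120 N. Pads are 22 mm wide; open, the fingers measure 114 mm over their backs; the gripper's body (76 mm by 85 mm) begins 54 mm behind the grasp point. The pads swing forward as they close: fully open they stand 13 mm farther back than shut.
Start: joints at [1.106, 0.521, -0.036, 1.599, 0.021, 1.021, -0.113], TCP at [0.24, -0.577, 0.245] pointing down, gripper open.
Joint ranges: [-2.91, 2.91], [-0.3, 2.13], [-1.5, 1.42], [0.17, 2.43], [-1.26, 4.41], [0.16, 1.93], [-2.52, 2.52]. Speed limits (rad/s): [1.89, 1.89, 2.39, 2.39, 3.01, 3.01, 3.01].

## Interface

Orientations are given as [roll, pitch, yaw] about the fixed x, y, z axes, in that order (R = Rz(yaw) Ry(pitch) Rx(roll)).
In Python, from workcell import monitor, grab_frame, workorder gives the robot as it stands.
- The arm moves only by the tool drive_tool, never from a script. Its argument "steps" is one flat list of numbers, 5 for each row, row after row: the finger opening in mm, from 0 to 85.4, then the shift along the world's x, y, z in mm, then the turn about the world's z in degrees. In form: [fingers, tx, ty, tz, twist, fingers, tx, ty, tz, twist, ...]. A call has exactly 5 rows; each row shifts and turns the commanded pose from where the row before left it; what a row does not reach is not made up. A row lasts 1/12 s, in which the tool goes at most 41.7 mm and 7.16 degrees, less where a joint would pass 70% of its speed; a pose out of reach is approached as far as the arm can. A call is refused whole if a number of a shift passes 41.7 or a number of a turn 7.16, either way. A call with a gripper value outside its range is refused whole. The fingers move at their own pace and stop on an object; "grip_force" is the grip in N (left out, the last holds). Time passes only in rows, so rows that do not move let the fingers close, or fill a call up. It gives the time, the measured TCP pose, the force and the opening at its end, in the units of the state.
- monitor.observe(): the state, without advancing time (a new reading comes with each control period).
- grab_frame(name): name is "side" or "top"; returns a dict with "frame" (384x512x3 uint8, red, green, blue), "vertical_fov" (degrees; the focal length in pixels is half the picture's height over the tangent of half this angle, whatever the lens; pixels are square), "cx", "cy" (the principal point, pixels), "k1" (the pictures are not rectified: a ray, as slopes to the right and down, at radius r is drawn at 1 + k1 r^2 times it, then the intrinsics apply), "xyz" and "orientation" of the camera in the world. Camera axes: x right, y down, z forward; pixel columns grow to the right and rows downward; lengths in m; the calibration is good to about 2 mm. A picture is of the moment at which its call begins. There is no depth.
- workorder.job_done(): hands the job in, once; it reports no verdict.
The state is a dict: "clock": time; "qpos": joint angles; "qd": joint speeds; "joint_efforts": joint torques, N m; "position": TCP position; "tool_rot": TCP orientation; "force": force on the tool from outside, world axes, zero at the start; "moment": the same for the moment, N m; "grip_width": finger opening in m.
Only numpy, scipy, OpenCV 4.12 (cv2) and the standard library are available. Lean on these libraries where they do the work, as an engineer would, in place of code of your own. Each camera call takes 0.05 s, during which the arm holds its last target. There are 200 camera calls.

## Working session

There is one attempt and no reset: what is moved stays moved. The work goes in short steps, Python scripts to look and compute and a tool call to move; the robot and the scene stay as the last step left them, time stands still between calls to the robot, and variables do not carry over. Pictures are saved under pics/ and viewed, about 8 in all and at most 12, crops included, and the job is handed in when it is done.

Besides the shell and the picture viewer there is one more tool, called after "Emit:" by a JSON object that holds its "op" and its "data". drive_tool: Moves the arm, as the interface text tells. Its arguments: {"type":"object","properties":{"steps":{"type":"array"},"grip_force":{"type":"number"}},"required":["steps"]}

```bash
mkdir -p pics; cat > h.py <<'E'
import numpy as np, cv2
from workcell import monitor, grab_frame, workorder
from scipy.spatial.transform import Rotation as R
def cam(f):
    h,w=f['frame'].shape[:2]; F=h/2/np.tan(np.radians(f['vertical_fov'])/2)
    K=np.array([[F,0,f['cx']],[0,F,f['cy']],[0,0,1.]]); 
    o=np.array(f['orientation'],float)
    M=o if o.shape==(3,3) else (R.from_euler('xyz',o).as_matrix() if o.size==3 else None)
    return K,np.array([f['k1'],0,0,0,0.]),M,np.array(f['xyz'])
def topt(f,u,v,z):
    K,D,M,c=cam(f); p=cv2.undistortPoints(np.array([[[u,v]]],float),K,D)[0,0]
    d=M@np.array([p[0],p[1],1]); return c+d*(z-c[2])/d[2]
def pix(f,P):
    K,D,M,c=cam(f); q=M.T@(np.array(P)-c)
    return cv2.projectPoints(q.reshape(1,1,3),np.zeros(3),np.zeros(3),K,D)[0][0,0]
def save(f,name,crop=None,s=1):
    a=f['frame'][:,:,::-1]
    if crop: a=a[crop[1]:crop[3],crop[0]:crop[2]]
    cv2.imwrite('pics/'+name,cv2.resize(a,None,fx=s,fy=s,interpolation=cv2.INTER_CUBIC))
E
python3 - <<'E'
from h import *
a=grab_frame('top');b=grab_frame('side')
for f in(a,b): print({k:v for k,v in f.items() if k!='frame'})
im=np.vstack([a['frame'],b['frame']])[:,:,::-1]
cv2.imwrite('pics/top0.png',cv2.resize(a['frame'][:,:,::-1],(768,576)));cv2.imwrite('pics/side0.png',cv2.resize(b['frame'][:,:,::-1],(768,576)))
np.savez('f0.npz',a=a['frame'],b=b['frame']);print(monitor.observe())
E
```

```text
{'vertical_fov': 49.97311581837547, 'cx': 252.46294743565645, 'cy': 195.98061182103635, 'k1': -0.07088665144724272, 'xyz': array([0.52137904, 0.04735911, 1.36467775]), 'orientation': array([-3.07486438, -0.01210348, -1.55623911])}
{'vertical_fov': 54.09483613424665, 'cx': 250.75302132011208, 'cy': 188.40424478134264, 'k1': -0.09849807303094449, 'xyz': array([0.49973978, 0.81877559, 0.59109662]), 'orientation': array([-2.14933476, -0.02113259, -2.9658201 ])}
{'clock': 0.1, 'qpos': array([ 1.10579984,  0.52195211, -0.03632834,  1.59993512,  0.02119247,
        1.02109675, -0.11277137]), 'qd': array([ 8.07030075e-04, -1.40118444e-03,  4.91086616e-04, -1.91835852e-03,
       -1.44569675e-03, -5.59601996e-05, -1.17416469e-03]), 'joint_efforts': array([ 4.95678862e-03, -9.28502584e+01,  1.98470235e+00, -3.70536160e+01,
        1.81553350e-02,  5.35967920e-03,  1.42529434e-04]), 'position': array([ 0.24025232, -0.57667422,  0.24479038]), 'tool_rot': array([-1.57085935e+00,  1.00470843e-03, -1.17598566e+00]), 'force': array([ 0.1115917 , -0.13344696, -0.27920859]), 'moment': array([ 0.0347768 , -0.07049069, -0.0945853 ]), 'grip_width': 0.08580741874404553}
```

View pics/top0.png

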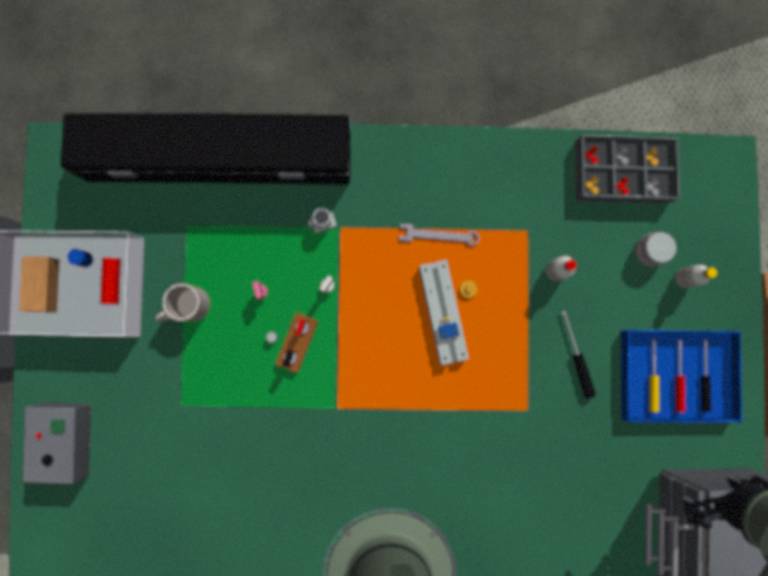

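View pics/side0.png

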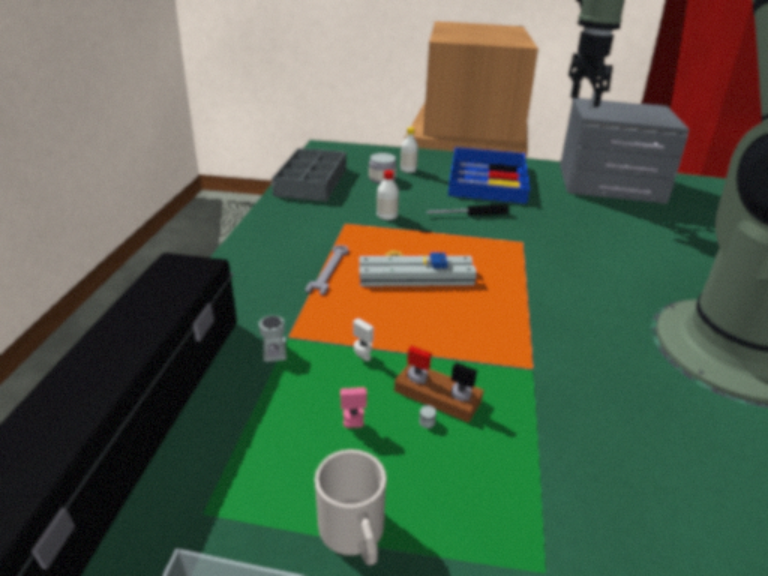

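Candidates for the nut, in 768-px picture coordinates: red-handled peg in the stand (top 301,326; side 419,360), black spare (top 290,357), and pink (260,290) and white (327,285) lookalikes standing loose. The red one in the stand fits the description. I'll confirm it in a crop and measure.

```bash
python3 - <<'E'
from h import *
a=grab_frame('top');b=grab_frame('side')
fr=a['frame']; 
A=cv2.resize(fr[150:270,170:330,::-1],None,fx=5,fy=5,interpolation=cv2.INTER_CUBIC)
cv2.imwrite('pics/crop1.png',A)
B=cv2.resize(b['frame'][160:290,220:340,::-1],None,fx=4.6,fy=4.6,interpolation=cv2.INTER_CUBIC)
hsv=cv2.cvtColor(fr,cv2.COLOR_RGB2HSV); H,S,V=cv2.split(hsv)
def comp(m,roi,f,z,name):
    mm=np.zeros_like(m,np.uint8); x0,y0,x1,y1=roi; mm[y0:y1,x0:x1]=m[y0:y1,x0:x1]
    n,l,st,c=cv2.connectedComponentsWithStats(mm); i=1+np.argmax(st[1:,4])
    cs,_=cv2.findContours((l==i).astype(np.uint8),0,2); r=cv2.minAreaRect(max(cs,key=len))
    bx=np.array([topt(f,*p,z)[:2] for p in cv2.boxPoints(r)])
    e=[bx[1]-bx[0],bx[2]-bx[1]]; e=max(e,key=np.linalg.norm)
    print(name,st[i,4],'pix',c[i].round(1),'ctr',bx.mean(0).round(4),'sides',[round(float(np.linalg.norm(bx[j+1]-bx[j])),4) for j in(0,1)],'long ang',np.degrees(np.arctan2(e[1],e[0])).round(1))
    return l==i
r,g,bl=[fr[...,k].astype(int) for k in range(3)]
comp((r>150)&(g<70)&(bl<70),(180,200,220,240),a,.072,'red')
comp((H>5)&(H<16)&(S>80)&(r<190)&(r>90),(170,200,222,255),a,.022,'stand')
comp((r>95)&(abs(r-g)<30)&(abs(g-bl)<40)&(V>110),(270,165,320,250),a,.03,'rail')
comp((bl>r+40)&(bl>g+15),(270,200,320,240),a,.045,'blue')
comp((r>150)&(g>110)&(bl<90),(280,200,310,225),a,.041,'yellow')
fb=b['frame'];r2,g2,b2=[fb[...,k].astype(int) for k in range(3)]
m=(r2>150)&(g2<70)&(b2<70); m[:220]=0;m[260:]=0; ys,xs=np.nonzero(m);print('side red',xs.mean(),ys.mean(),topt(b,xs.mean(),ys.mean(),.058))
E
```

```text
red 36 pix [199.6 217.3] ctr [0.5394 0.198 ] sides [0.0326, 0.0109] long ang -17.2
stand 318 pix [197.9 227.8] ctr [0.505  0.2093] sides [0.1131, 0.0455] long ang -20.6
rail 1111 pix [294.9 206.3] ctr [ 0.574  -0.1067] sides [0.0622, 0.2192] long ang -167.2
blue 114 pix [298.8 220.1] ctr [ 0.5342 -0.1175] sides [0.0396, 0.0303] long ang -81.1
yellow 3 pix [297. 212.] ctr [ 0.5606 -0.1115] sides [0.0, 0.0065] long ang 90.8
side red 279.36507936507934 233.9047619047619 [0.5379001  0.17992742 0.058     ]
```

View pics/crop1.png

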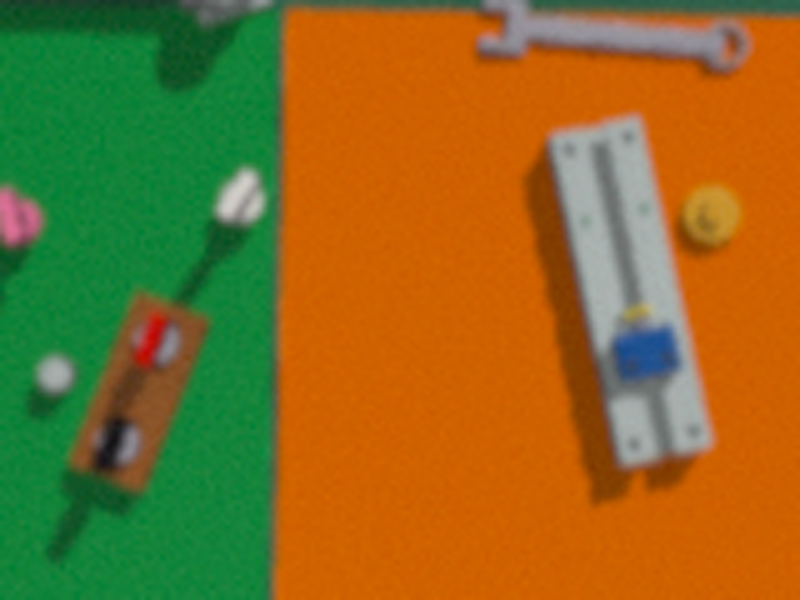

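The crop shows the red handle on a steel collar in the stand's far socket at (157,338), with black at (117,443) and the white and pink lookalikes off the stand. Rail: green marks at (586,221) and (644,209), yellow stop at (637,315), blue block at (645,352). Rail +x therefore points back towards the robot. I'll travel above the red peg first.

```bash
python3 - <<'E'
from h import *
a=grab_frame('top')
q=lambda x,y,z: topt(a,170+x/5-.4,150+y/5-.4,z)[:2].round(4)
s0,s1=q(602,150,.03),q(660,420,.03); d=s1-s0
print('slot',s0,s1,np.degrees(np.arctan2(d[1],d[0])))
print('marks',q(586,221,.03),q(644,209,.03),'yellowface',q(635,306,.041))
E
```

```text
slot [ 0.6662 -0.0891] [ 0.4912 -0.1283] -167.3741631210927
marks [ 0.6196 -0.0791] [ 0.6281 -0.1169] yellowface [ 0.5644 -0.1102]
```

Emit:
{"op": "drive_tool", "data": {"steps": [40,15,38.5,0,6.85,40,15,38.5,0,6.85,40,15,38.5,0,6.85,40,15,38.5,0,6.85,40,15,38.5,0,6.85]}}

```text
clock: 0.67
position: [0.3155, -0.3825, 0.2453]
tool_rot: [-1.571, -0.0, -0.572]
force: [1.6, -0.1, -0.5]
grip_width: 0.04
```

Emit:
{"op": "drive_tool", "data": {"steps": [40,15,38.5,0,6.85,40,15,38.5,0,6.85,40,15,38.5,0,6.85,40,15,38.5,0,6.85,40,15,38.5,0,6.85]}}

```text
clock: 1.08
position: [0.3906, -0.1901, 0.2455]
tool_rot: [-1.571, -0.0, 0.025]
force: [1.6, 0.0, 0.9]
grip_width: 0.0396
```

Emit:
{"op": "drive_tool", "data": {"steps": [40,15,38.5,0,6.85,40,15,38.5,0,6.85,40,15,38.5,0,6.85,40,15,38.5,0,6.85,40,15,38.5,0,6.85]}}

```text
clock: 1.5
position: [0.4657, 0.0025, 0.2456]
tool_rot: [-1.571, -0.0, 0.623]
force: [0.8, -0.6, -0.6]
grip_width: 0.0401
```

Emit:
{"op": "drive_tool", "data": {"steps": [40,15,38.5,0,6.85,40,15,38.5,0,6.85,40,15,38.5,0,6.85,40,15,38.5,0,6.85,40,0,0,0,0]}}

```text
clock: 1.92
position: [0.5262, 0.1622, 0.2454]
tool_rot: [-1.569, -0.004, 1.11]
force: [-1.2, 0.8, -0.4]
grip_width: 0.0398
```

Emit:
{"op": "drive_tool", "data": {"steps": [40,6.5,17.5,-30,3.2,40,6,17.5,-30,3.2,40,0,0,-40,0,40,0,0,-35,0,40,0,0,0,0]}}

```text
clock: 2.33
position: [0.535, 0.1883, 0.1046]
tool_rot: [-1.564, 0.005, 1.208]
force: [-0.7, -0.3, -0.8]
grip_width: 0.04
```

```bash
python3 - <<'E'
from h import *
b=grab_frame('side');a=grab_frame('top');o=monitor.observe();print(o['position'],o['tool_rot'],o['qpos'])
L=cv2.resize(b['frame'][180:290,230:340,::-1],(400,400));T=cv2.resize(a['frame'][180:260,160:240,::-1],(400,400))
cv2.imwrite('pics/c2.png',np.hstack([L,T]))
E
```

```text
[0.53755684 0.18969936 0.11055708] [-1.56940458e+00  7.72292200e-04  1.20738082e+00] [ 0.03008041  0.700598   -0.68215276  1.82865962  0.58500311  0.8257567
  0.25906981]
```

View pics/c2.png

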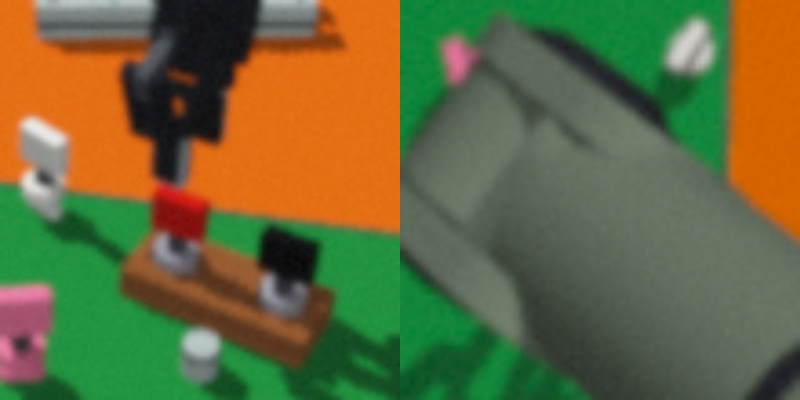

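```bash
python3 - <<'E'
from h import *
b=grab_frame('side');f=b['frame'].astype(int)
m=(f[...,0]>90)&(f[...,1]<50)&(f[...,2]<50);m[:225]=0;m[260:]=0;m[:,:265]=0;m[:,300:]=0
ys,xs=np.nonzero(m);print(len(xs),xs.min(),xs.max(),ys.min(),ys.max(),xs.mean(),ys.mean())
u=np.array([np.cos(np.radians(-20)),np.sin(np.radians(-20))]);n=np.array([-u[1],u[0]])
for c in [(.539,.1975),(.539,.191)]:
  P=np.array([pix(b,[*(np.array(c)+s*.017*u+t*.006*n),z]) for s in(-1,1) for t in(-1,1) for z in(.044,.072)])
  print(c,P.min(0),P.max(0))
E
```

```text
156 272 286 232 245 279.03846153846155 238.60256410256412
(0.539, 0.1975) [269.36438082 229.84573874] [286.73070744 248.2082528 ]
(0.539, 0.191) [269.76219444 227.98302154] [287.02407638 246.21486306]
```

Emit:
{"op": "drive_tool", "data": {"steps": [40,1,7,0,1,40,0,0,-20,0,40,0,0,-18,0,40,0,0,-16,0,40,0,0,0,0]}}

```text
clock: 2.9
position: [0.5389, 0.1966, 0.0559]
tool_rot: [-1.571, 0.0, 1.225]
force: [0.4, 0.0, -0.5]
grip_width: 0.0397
```

Emit:
{"op": "drive_tool", "data": {"grip_force": 50, "steps": [5,0,0,0,0,5,0,0,0,0,5,0,0,0,0,5,0,0,0,0,5,0,0,0,0]}}

```text
clock: 3.32
position: [0.5399, 0.1971, 0.0581]
tool_rot: [-1.573, -0.002, 1.225]
force: [-0.8, -0.8, 10.1]
grip_width: 0.0114
```

```bash
python3 - <<'E'
from h import *
o=monitor.observe();print({k:np.round(v,4) for k,v in o.items()})
E
```

```text
{'clock': np.float64(3.3167), 'qpos': array([-0.0179,  0.7785, -0.6302,  1.8407,  0.661 ,  0.7406,  0.2078]), 'qd': array([-0.0008,  0.001 , -0.0003,  0.0008,  0.0023,  0.0013,  0.0004]), 'joint_efforts': array([ 3.03000e-02, -9.14925e+01, -1.27326e+01, -2.15986e+01,
        1.85100e-01, -1.81100e-01,  8.90000e-03]), 'position': array([0.5399, 0.1971, 0.0581]), 'tool_rot': array([-1.5729, -0.0018,  1.2246]), 'force': array([-0.8008, -0.7738, 10.0641]), 'moment': array([ 0.0362,  0.2269, -0.0685]), 'grip_width': np.float64(0.0114)}
```

Emit:
{"op": "drive_tool", "data": {"steps": [5,0,0,8,0,5,0,0,10,0,5,0,0,15,0,5,0,0,25,0,5,0,0,0,0]}}

```text
clock: 3.73
position: [0.5404, 0.1976, 0.1192]
tool_rot: [-1.575, -0.003, 1.225]
force: [0.3, 0.6, -0.2]
grip_width: 0.0112
```

```bash
python3 - <<'E'
from h import *
o=monitor.observe();print(o['position'],o['tool_rot'],o['force'],o['moment'],o['grip_width'])
b=grab_frame('side');save(b,'c3.png',(230,170,330,270),5)
E
```

```text
[0.54041497 0.197581   0.11915067] [-1.57466264 -0.00339283  1.224676  ] [ 0.30140562  0.55220615 -0.22581865] [ 0.06486514 -0.09654874 -0.01052708] 0.011241551535309719
```

View pics/c3.png

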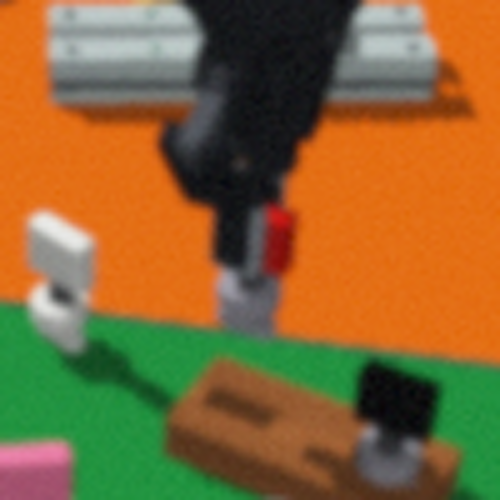

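Held upright, off the stand, and the black spare is still in its socket. Next I move over the start marks and turn the peg to line up with the rail.

Emit:
{"op": "drive_tool", "data": {"steps": [5,0,0,20,0,5,6,-25,0,4,5,10,-36,0,5,5,11,-37,0,5,5,11,-37,0,5]}}

```text
clock: 4.2
position: [0.5769, 0.06, 0.1346]
tool_rot: [-1.571, 0.0, 1.562]
force: [1.2, -0.2, -2.0]
grip_width: 0.011
```

Emit:
{"op": "drive_tool", "data": {"steps": [5,11,-37,0,5,5,11,-37,0,5,5,11,-37,0,3.5,5,8,-30,0,0,5,4,-20,0,0]}}

```text
clock: 4.62
position: [0.622, -0.1038, 0.1339]
tool_rot: [-1.57, 0.001, 1.789]
force: [0.8, 0.3, -1.4]
grip_width: 0.0112
```

Emit:
{"op": "drive_tool", "data": {"steps": [5,0,0,0,0,5,0,0,0,0,5,0,0,0,0,5,0,0,0,0,5,0,0,0,0]}}

```text
clock: 5.03
position: [0.6218, -0.0982, 0.1345]
tool_rot: [-1.571, -0.0, 1.794]
force: [-0.1, 1.2, -1.3]
grip_width: 0.011
```

```bash
python3 - <<'E'
from h import *
o=monitor.observe();print(o['position'],o['tool_rot'],o['force'],o['moment'],o['grip_width'],o['qpos'])
b=grab_frame('side');save(b,'c4.png',(210,110,340,210),6)
p=o['position'];print('tcp pix',(pix(b,p)-[210,110])*6,'collar pred',(pix(b,p-[0,0,.031])-[210,110])*6)
E
```

```text
[ 0.62180679 -0.09821622  0.13448291] [-1.57090461e+00 -9.47077295e-05  1.79357932e+00] [-0.10779402  1.19980534 -1.25754742] [ 0.00473035 -0.00530314 -0.00540338] 0.011013406238359011 [ 0.58388705  0.78921027 -0.82385928  1.64951148  0.66484413  1.00482358
  1.32922451]
tcp pix [311.65010382 201.04132531] collar pred [309.1759296  261.47701444]
```

View pics/c4.png

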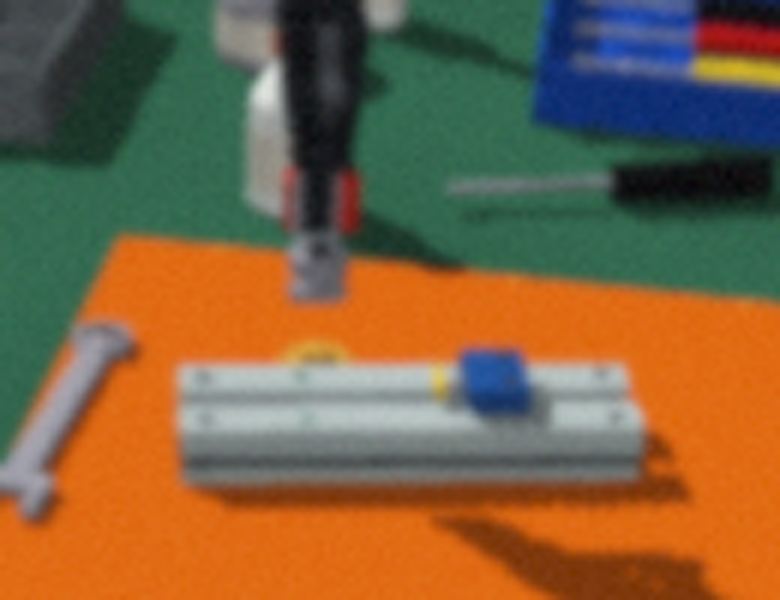

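Side crop: the handle spans x 284–360 with the pad at about 316, so the peg sits about 2 mm towards rail +x of the TCP. It hangs upright over the green marks (305,375 and 308,420). I'll lower it to just above the rail.

Emit:
{"op": "drive_tool", "data": {"steps": [5,0,-0.7,-15,0,5,0,0,-20,0,5,0,0,-10,0,5,0,0,0,0,5,0,0,0,0]}}

```text
clock: 5.5
position: [0.6216, -0.0997, 0.0889]
tool_rot: [-1.57, -0.001, 1.792]
force: [-0.2, 1.0, -0.7]
grip_width: 0.011
```

```bash
python3 - <<'E'
from h import *
o=monitor.observe();p=o['position'];print(p,o['force'])
b=grab_frame('side');save(b,'c5.png',(230,150,300,200),11)
# sample slot dark line per column in side image, cast at z=.03
g=cv2.cvtColor(b['frame'],cv2.COLOR_RGB2GRAY).astype(float)
for u in (244,248,252,270,275):
    c=g[168:182,u]; w=np.clip(np.median(c)-c,0,None); w[w<.4*w.max()]=0
    v=168+(w*np.arange(14)).sum()/w.sum(); P=topt(b,u,v,.03); print(u,v.round(2),P.round(4),'top-line y',(-.0891-(.6662-P[0])*.224).round(4), c.astype(int))
E
```

```text
[ 0.62162294 -0.0997169   0.08886374] [-0.16786074  0.97786316 -0.69181821]
244 170.18 [ 0.675 -0.122  0.03 ] top-line y -0.0871 [132 141 159 167 160 158 166 153 145 156 170 162 154 162]
248 172.0 [ 0.6616 -0.1141  0.03  ] top-line y -0.0901 [134 139 161 186 193 191 179 154 146 160 184 194 189 178]
252 171.37 [ 0.6507 -0.1202  0.03  ] top-line y -0.0926 [133 141 162 185 195 190 181 155 145 163 181 194 188 177]
270 179.04 [ 0.5933 -0.0887  0.03  ] top-line y -0.1054 [133 139 164 188 195 195 179 155 127 116 110 105 109 114]
275 176.49 [ 0.581  -0.1056  0.03  ] top-line y -0.1082 [135 137 163 186 195 194 177 148 146 164 170 144 121 113]
```

View pics/c5.png

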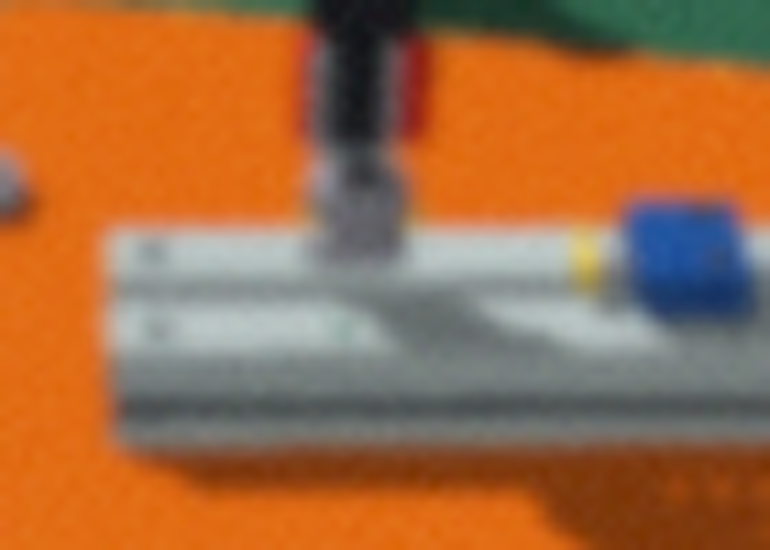

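Emit:
{"op": "drive_tool", "data": {"steps": [5,0,0,-4,0,5,0,0,-2,0,5,0,0,-2,0,5,0,0,-1.5,0,5,0,0,0,0]}}

```text
clock: 5.97
position: [0.622, -0.1002, 0.08]
tool_rot: [-1.571, 0.0, 1.792]
force: [-2.5, -0.8, 4.2]
grip_width: 0.011
```

```bash
python3 - <<'E'
from h import *
o=monitor.observe();p=o['position'];print(p,o['force'],o['moment'])
b=grab_frame('side')
for y in(-.0950,-.0895):
  print(y,pix(b,[.6550,y-.0,.03]))
v=np.argmin
g=cv2.cvtColor(b['frame'],cv2.COLOR_RGB2GRAY).astype(int);print(g[170:184,248:254].mean(1))
u=250
for z in(.03,.024):
  for vv in(174.5,176,177.5): print(z,vv,topt(b,u,vv,z))
E
```

```text
[ 0.62202408 -0.10016791  0.08002621] [-2.5445314  -0.80596867  4.22162198] [-0.14279107  0.36944103 -0.00756833]
-0.095 [249.0393242  175.55714624]
-0.0895 [248.69676334 176.52941917]
[162.         184.5        193.         191.66666667 179.16666667
 154.83333333 144.5        162.16666667 184.83333333 193.16666667
 190.         175.83333333 147.16666667 128.5       ]
0.03 174.5 [ 0.65333468 -0.10138973  0.03      ]
0.03 176 [ 0.65185879 -0.09316032  0.03      ]
0.03 177.5 [ 0.65040189 -0.08503677  0.03      ]
0.024 174.5 [ 0.65497712 -0.11122937  0.024     ]
0.024 176 [ 0.65348545 -0.10291197  0.024     ]
0.024 177.5 [ 0.65201298 -0.09470155  0.024     ]
```

Emit:
{"op": "drive_tool", "data": {"steps": [5,0,0.6,0,0,5,0,0.5,0,0,5,0,0.5,-0.5,0,5,0,0,-1,0,5,0,0,0,0]}}

```text
clock: 6.43
position: [0.6217, -0.0982, 0.0779]
tool_rot: [-1.57, -0.001, 1.792]
force: [-0.2, -1.1, -1.7]
grip_width: 0.0114
```

Emit:
{"op": "drive_tool", "data": {"steps": [5,0,0,-2.5,0,5,0,0,-2.5,0,5,0,0,-2,0,5,0,0,-2,0,5,0,0,0,0]}}

```text
clock: 6.85
position: [0.6216, -0.0985, 0.0687]
tool_rot: [-1.57, -0.0, 1.792]
force: [-0.8, 0.4, -1.5]
grip_width: 0.0108
```

Emit:
{"op": "drive_tool", "data": {"steps": [5,0,0,-1.5,0,5,0,0,-1,0,5,0,0,-0.5,0,5,0,0,0,0,5,0,0,0,0]}}

```text
clock: 7.27
position: [0.6219, -0.0985, 0.0663]
tool_rot: [-1.571, 0.0, 1.792]
force: [0.2, 0.5, -0.8]
grip_width: 0.0111
```

Emit:
{"op": "drive_tool", "data": {"steps": [5,0,0,-0.7,0,5,0,0,-0.7,0,5,0,0,0,0,5,0,0,0,0,5,0,0,0,0]}}

```text
clock: 7.68
position: [0.6221, -0.0985, 0.0661]
tool_rot: [-1.571, 0.001, 1.792]
force: [-6.9, -0.6, 19.5]
grip_width: 0.0108
```

Collar is down: TCP z 0.0661, as predicted. I'll ease off the downward force and slide along the slot.

Emit:
{"op": "drive_tool", "data": {"steps": [5,0,0,0.8,0,5,-2.9,-0.66,0,0,5,-4.9,-1.1,0,0,5,-4.9,-1.1,0,0,5,0,0,0,0]}}

```text
clock: 8.1
position: [0.6089, -0.1014, 0.0662]
tool_rot: [-1.572, 0.0, 1.792]
force: [-0.1, 0.2, 7.0]
grip_width: 0.0111
```

Emit:
{"op": "drive_tool", "data": {"steps": [5,-4.9,-1.1,0,0,5,-4.9,-1.1,0,0,5,-4.9,-1.1,0,0,5,0,0,0,0,5,0,0,0,0]}}

```text
clock: 8.52
position: [0.5941, -0.1048, 0.0662]
tool_rot: [-1.571, 0.0, 1.792]
force: [-1.1, -0.4, 10.6]
grip_width: 0.0112
```

```bash
python3 - <<'E'
from h import *
o=monitor.observe();p=o['position'];print(p,o['force'],o['moment'],o['tool_rot'])
b=grab_frame('side');save(b,'c6.png',(240,150,310,200),11)
E
```

```text
[ 0.59409403 -0.10483797  0.0661534 ] [-1.06918456 -0.4131258  10.625776  ] [ 0.15346128  0.49351411 -0.017161  ] [-1.57114038e+00  3.25798128e-04  1.79176516e+00]
```

View pics/c6.png

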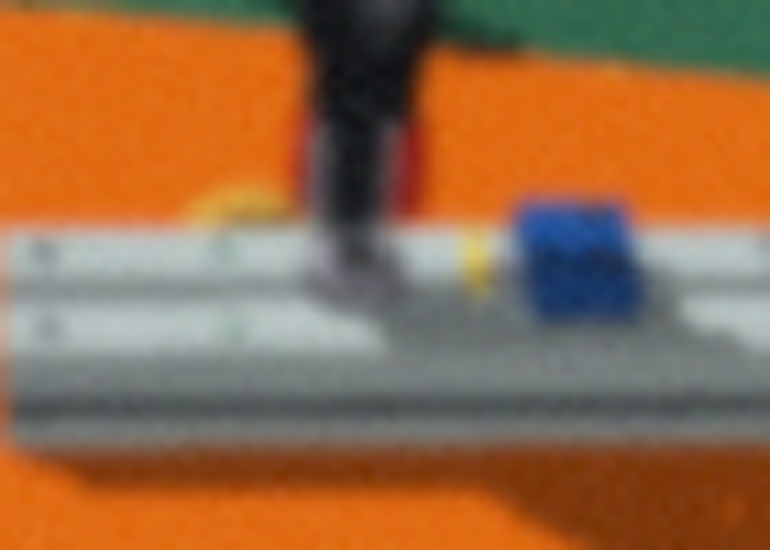

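Peg seated flat, collar edge at x≈402, yellow face at ≈460, so about 15 mm to go. I'll approach and then feel for contact.

Emit:
{"op": "drive_tool", "data": {"steps": [5,0,0,0.3,0,5,-3.9,-0.88,0,0,5,-3.9,-0.88,0,0,5,-2,-0.45,0,0,5,0,0,0,0]}}

```text
clock: 8.98
position: [0.5841, -0.1071, 0.0662]
tool_rot: [-1.571, 0.0, 1.792]
force: [0.6, 0.5, 6.5]
grip_width: 0.0111
```

Emit:
{"op": "drive_tool", "data": {"steps": [5,-1,-0.22,0,0,5,-1,-0.22,0,0,5,0,0,0,0,5,0,0,0,0,5,0,0,0,0]}}

```text
clock: 9.4
position: [0.5825, -0.1074, 0.0662]
tool_rot: [-1.571, 0.0, 1.792]
force: [2.2, 0.5, 6.8]
grip_width: 0.0113
```

Emit:
{"op": "drive_tool", "data": {"steps": [5,-1,-0.22,0,0,5,0,0,0,0,5,0,0,0,0,5,0,0,0,0,5,0,0,0,0]}}

```text
clock: 9.82
position: [0.5816, -0.1076, 0.0662]
tool_rot: [-1.571, 0.0, 1.792]
force: [3.6, 0.8, 6.1]
grip_width: 0.0109
```

Emit:
{"op": "drive_tool", "data": {"steps": [5,-1,-0.22,0,0,5,0,0,0,0,5,0,0,0,0,5,0,0,0,0,5,0,0,0,0]}}

```text
clock: 10.23
position: [0.5807, -0.1078, 0.0662]
tool_rot: [-1.571, 0.0, 1.792]
force: [2.2, 0.6, 5.7]
grip_width: 0.0107
```

Emit:
{"op": "drive_tool", "data": {"steps": [5,-1,-0.22,0,0,5,0,0,0,0,5,0,0,0,0,5,0,0,0,0,5,0,0,0,0]}}

```text
clock: 10.65
position: [0.5796, -0.108, 0.0662]
tool_rot: [-1.571, 0.0, 1.792]
force: [3.7, 1.0, 6.1]
grip_width: 0.0113
```

Emit:
{"op": "drive_tool", "data": {"steps": [5,-1,-0.22,0,0,5,0,0,0,0,5,0,0,0,0,5,0,0,0,0,5,0,0,0,0]}}

```text
clock: 11.07
position: [0.5786, -0.1083, 0.0662]
tool_rot: [-1.571, 0.0, 1.792]
force: [3.1, 2.0, 5.9]
grip_width: 0.0109
```

```bash
cat > avg.py <<'E'
from h import *
F=[]
for i in range(10):
    b=grab_frame('side');o=monitor.observe();F.append(np.r_[o['force'],o['position']])
F=np.array(F);u=np.array([.975,.22]);print(F.mean(0).round(4),'along',(F[:,:2]@u).round(1),'mean',(F[:,:2]@u).mean().round(2))
hsv=cv2.cvtColor(b['frame'],cv2.COLOR_RGB2HSV).astype(int)
s=hsv[165:182,262:305]
ye=(s[...,0]>18)&(s[...,0]<38)&(s[...,1]>110)&(s[...,2]>110);bl=(s[...,0]>95)&(s[...,0]<130)&(s[...,1]>120)
for n,m in(('y',ye),('b',bl)):
    ys,xs=np.nonzero(m);print(n,len(xs),(xs.min()+262,xs.max()+262,ys.min()+165,ys.max()+165) if len(xs) else'')
E
python3 avg.py; python3 -c "
from h import *
save(grab_frame('side'),'c7.png',(250,150,320,200),11)"
```

```text
[ 2.7995  0.8883  6.0543  0.5786 -0.1082  0.0662] along [2.6 2.1 3.  3.1 2.8 2.8 3.6 3.1 2.8 3.3] mean 2.92
y 7 (np.int64(262), np.int64(283), np.int64(168), np.int64(175))
b 88 (np.int64(287), np.int64(297), np.int64(169), np.int64(178))
```

View pics/c7.png

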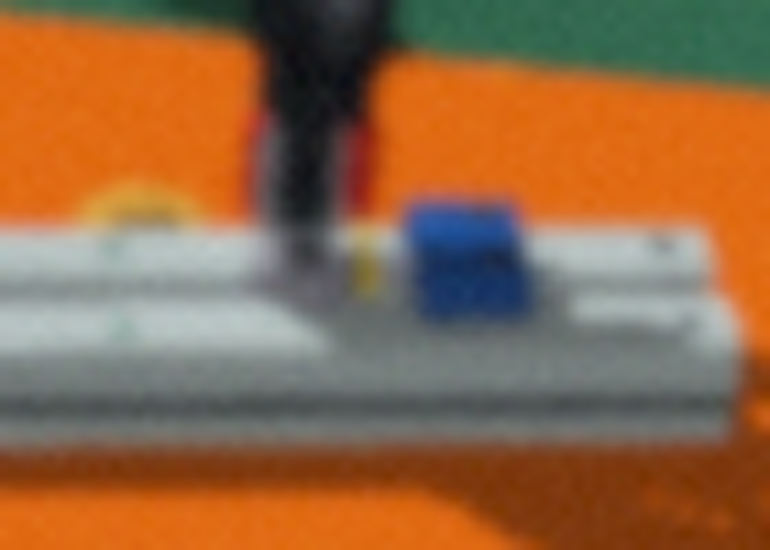

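Yellow at x≈352–380 with the gap to the blue (410) unchanged; collar edge at ≈345. So only just at contact, and the 2.9 N is mostly rail friction. Stepping on with averaged force readings.

Emit:
{"op": "drive_tool", "data": {"steps": [5,0,0,0.2,0,5,-1,-0.22,0,0,5,-1,-0.22,0,0,5,0,0,0,0,5,0,0,0,0]}}

```text
clock: 12.03
position: [0.5765, -0.1087, 0.0662]
tool_rot: [-1.571, 0.0, 1.792]
force: [3.6, 1.1, 3.4]
grip_width: 0.0112
```

```bash
python3 avg.py
```

```text
[ 2.6993  0.442   4.3495  0.5766 -0.1087  0.0662] along [2.7 2.7 3.  3.7 3.1 2.8 2.2 2.3 2.4 2.4] mean 2.73
y 9 (np.int64(262), np.int64(284), np.int64(168), np.int64(175))
b 87 (np.int64(287), np.int64(297), np.int64(169), np.int64(178))
```

Emit:
{"op": "drive_tool", "data": {"steps": [5,0,0,0,0,5,-1,-0.22,0,0,5,-1,-0.22,0,0,5,0,0,0,0,5,0,0,0,0]}}

```text
clock: 12.95
position: [0.5748, -0.1091, 0.0662]
tool_rot: [-1.571, -0.0, 1.792]
force: [4.4, -0.2, 2.5]
grip_width: 0.0112
```

```bash
python3 avg.py
```

```text
[ 5.1791  0.5586  2.1637  0.5748 -0.1091  0.0662] along [4.6 5.4 5.6 5.5 4.3 5.  4.4 5.9 5.8 5.1] mean 5.17
y 7 (np.int64(262), np.int64(284), np.int64(168), np.int64(175))
b 87 (np.int64(287), np.int64(297), np.int64(169), np.int64(178))
```

```bash
cat > yc.py <<'E'
from h import *
def cen(f):
    f=f.astype(float); w=np.minimum(f[...,0],f[...,1])-f[...,2]
    s=w[171:177,270:296].mean(0); return s
fs=[];F=[];
for i in range(8):
    b=grab_frame('side');fs.append(b['frame'].astype(float));o=monitor.observe();F.append(np.r_[o['force'],o['position']])
F=np.array(F).mean(0);print(F.round(4),'along',(F[:2]@[.975,.22]).round(2))
ref=np.load('f0.npz')['b']
for n,x in(('ref',ref),('now',np.mean(fs,0))):
    s=cen(x);W=np.clip(s[6:19],0,None)-0; W=np.where(W>15,W,0);print(n,s.astype(int),'c',((np.arange(276,289)*W).sum()/W.sum()).round(2))
for d in(0,.006): print('pred',d,pix(b,np.array([.5644,-.1102,.036])-d*np.array([.975,.22,0])))
E
python3 yc.py
```

```text
[ 5.0614  0.351   2.1332  0.5748 -0.1091  0.0662] along 5.01
ref [  -5   -6   -5   -5   -6   -7   -6   -6   -6   -6   -3   17   51   65
   34    3  -19  -52  -87 -105 -106 -105 -103  -98  -88  -83] c 282.69
now [ -6  -6  -6  -6  -6  -7  -8  -7  -6  -5  -6  -3   6  34  49  27  -4 -35
 -62 -78 -83 -84 -83 -78 -72 -69] c 283.94
pred 0 [281.03750167 174.51529699]
pred 0.006 [283.10962532 174.50467211]
```

Emit:
{"op": "drive_tool", "data": {"steps": [5,-1,-0.22,0,0,5,0,0,0,0,5,0,0,0,0,5,0,0,0,0,5,0,0,0,0]}}

```text
clock: 14.27
position: [0.5739, -0.1093, 0.0662]
tool_rot: [-1.571, -0.0, 1.792]
force: [5.7, 1.2, 2.1]
grip_width: 0.0114
```

```bash
python3 yc.py
```

```text
[ 5.603   1.0259  1.7431  0.5738 -0.1093  0.0662] along 5.69
ref [  -5   -6   -5   -5   -6   -7   -6   -6   -6   -6   -3   17   51   65
   34    3  -19  -52  -87 -105 -106 -105 -103  -98  -88  -83] c 282.69
now [ -6  -5  -6  -5  -6  -7  -7  -7  -6  -6  -5  -4   2  24  46  33   3 -31
 -61 -77 -83 -85 -83 -77 -72 -69] c 284.09
pred 0 [281.03750167 174.51529699]
pred 0.006 [283.10962532 174.50467211]
```

The yellow edge has moved about 1.4 px (≈4 mm), and force minus friction suggests ≈4.9 mm. One more push of about 1 mm, then the twist.

Emit:
{"op": "drive_tool", "data": {"steps": [5,-1,-0.22,0,0,5,0,0,-0.1,0,5,0,0,0,0,5,0,0,0,0,5,0,0,0,0]}}

```text
clock: 15.08
position: [0.5729, -0.1094, 0.0662]
tool_rot: [-1.571, 0.0, 1.792]
force: [4.7, 0.9, 3.8]
grip_width: 0.0112
```

```bash
python3 yc.py
```

```text
[ 5.4267  0.4846  3.012   0.5729 -0.1095  0.0662] along 5.4
ref [  -5   -6   -5   -5   -6   -7   -6   -6   -6   -6   -3   17   51   65
   34    3  -19  -52  -87 -105 -106 -105 -103  -98  -88  -83] c 282.69
now [ -6  -6  -6  -5  -6  -6  -7  -7  -6  -6  -6  -5  -2  11  39  44  14 -27
 -60 -77 -83 -84 -83 -78 -72 -69] c 284.53
pred 0 [281.03750167 174.51529699]
pred 0.006 [283.10962532 174.50467211]
```

Emit:
{"op": "drive_tool", "data": {"grip_force": 70, "steps": [5,0,-0.3,0,-6,5,0,-0.3,0,-6,5,0,-0.2,0,-6,5,0,0,0,0,5,0,0,0,0]}}

```text
clock: 15.9
position: [0.5729, -0.1106, 0.0663]
tool_rot: [-1.571, 0.001, 1.48]
force: [4.8, -0.8, 5.0]
grip_width: 0.0103
```

```bash
python3 yc.py|head -1; python3 -c "
from h import *
o=monitor.observe();print(o['moment'],o['qpos'],o['tool_rot'])"
```

```text
[ 4.6596 -1.2482  5.52    0.5729 -0.1106  0.0663] along 4.27
[-0.28177744 -1.07141344  0.00283982] [ 0.56475196  0.79648971 -0.70034921  1.81075559  0.69875971  0.79913546
  0.9833769 ] [-1.57131836e+00  3.29918640e-04  1.48089277e+00]
```

Stop now ≈5.5 mm in (1.85 px shift). Continuing the twist.

Emit:
{"op": "drive_tool", "data": {"steps": [5,-0.05,-0.25,0,-6,5,-0.05,-0.25,0,-6,5,-0.1,-0.25,0,-6,5,0,0,0,0,5,0,0,0,0]}}

```text
clock: 16.72
position: [0.5727, -0.1113, 0.0663]
tool_rot: [-1.571, 0.0, 1.168]
force: [5.2, -1.6, 5.5]
grip_width: 0.011
```

Emit:
{"op": "drive_tool", "data": {"steps": [5,-0.1,-0.2,0,-6,5,-0.15,-0.2,0,-6,5,-0.15,-0.2,0,-6,5,0,0,0,0,5,0,0,0,0]}}

```text
clock: 17.13
position: [0.5723, -0.1116, 0.0662]
tool_rot: [-1.571, -0.0, 0.856]
force: [5.2, -0.9, 5.8]
grip_width: 0.0108
```

```bash
python3 yc.py; python3 -c "
from h import *
o=monitor.observe();print(o['moment'],o['qpos'],o['tool_rot'])
save(grab_frame('side'),'c8.png',(250,150,320,200),11)"
```

```text
[ 4.7722 -1.2141  6.3714  0.5723 -0.1117  0.0662] along 4.39
ref [  -5   -6   -5   -5   -6   -7   -6   -6   -6   -6   -3   17   51   65
   34    3  -19  -52  -87 -105 -106 -105 -103  -98  -88  -83] c 282.69
now [ -6  -6  -5  -6  -5  -6  -6  -6  -5  -5  -4  -4   0  15  40  42  14 -22
 -54 -72 -80 -87 -91 -90 -83 -78] c 284.27
pred 0 [281.03750167 174.51529699]
pred 0.006 [283.10962532 174.50467211]
[-0.19008935 -1.142839   -0.04838416] [ 0.47361743  0.75536913 -0.55493132  1.81660764  0.56967638  0.73380376
  0.46270031] [-1.57119700e+00 -3.15286418e-04  8.56816191e-01]
```

View pics/c8.png

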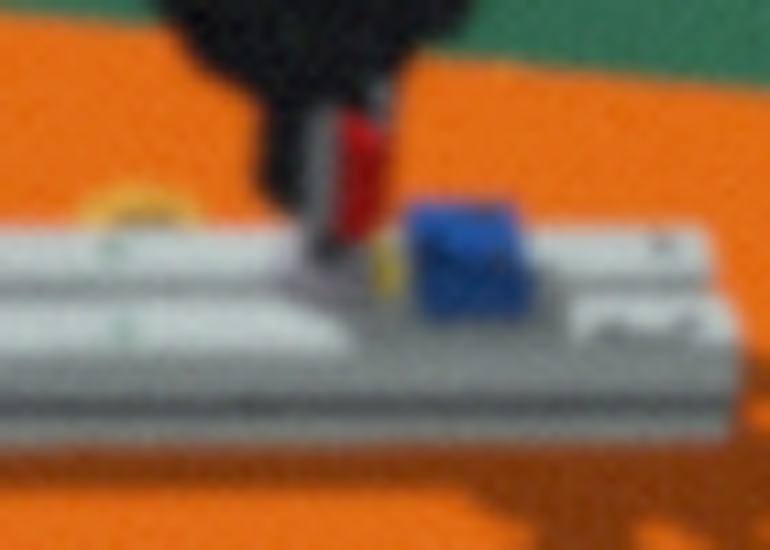

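Peg upright and turned about 54°. Yellow at 370–400 against blue at 410, so the stop is still about half in. Finishing the twist.

Emit:
{"op": "drive_tool", "data": {"steps": [5,-0.2,-0.2,0,-6,5,-0.2,-0.15,0,-6,5,-0.3,-0.15,0,-6,5,0,0,0,0,5,0,0,0,0]}}

```text
clock: 18.0
position: [0.5719, -0.1116, 0.0662]
tool_rot: [-1.571, -0.001, 0.542]
force: [5.7, 0.3, 4.5]
grip_width: 0.0108
```

```bash
python3 yc.py | grep -v -e pred; python3 -c "
from h import *
o=monitor.observe();print(o['moment'],o['tool_rot'])"
```

```text
[ 5.7608  1.4443  5.1918  0.5718 -0.1116  0.0662] along 5.93
ref [  -5   -6   -5   -5   -6   -7   -6   -6   -6   -6   -3   17   51   65
   34    3  -19  -52  -87 -105 -106 -105 -103  -98  -88  -83] c 282.69
now [ -6  -6  -6  -5  -6  -6  -7  -7  -6  -4  -3  -3   2  23  48  43  12 -24
 -55 -72 -79 -83 -87 -85 -80 -80] c 284.17
[ 0.34939285 -1.40224729 -0.16873722] [-1.57065575e+00 -1.01802072e-03  5.42964023e-01]
```

Emit:
{"op": "drive_tool", "data": {"steps": [5,-0.2,-0.1,0,-6,5,-0.25,-0.1,0,-6,5,-0.3,-0.1,0,-6,5,0,0,0,0,5,0,0,0,0]}}

```text
clock: 18.82
position: [0.571, -0.1123, 0.0662]
tool_rot: [-1.571, -0.001, 0.228]
force: [5.2, -0.1, 5.7]
grip_width: 0.0104
```

```bash
python3 yc.py | grep -v -e pred; python3 -c "
from h import *
o=monitor.observe();print(o['moment'],o['tool_rot'])"
```

```text
[ 5.573  -0.1894  6.0728  0.571  -0.1123  0.0662] along 5.39
ref [  -5   -6   -5   -5   -6   -7   -6   -6   -6   -6   -3   17   51   65
   34    3  -19  -52  -87 -105 -106 -105 -103  -98  -88  -83] c 282.69
now [ -6  -6  -6  -5  -5  -5  -6  -6  -5  -4  -4  -3   3  24  49  42  10 -28
 -61 -78 -83 -88 -91 -90 -83 -82] c 284.15
[-0.01451499 -1.29447635 -0.24907089] [-1.57062742e+00 -6.59619495e-04  2.28370858e-01]
```

Emit:
{"op": "drive_tool", "data": {"steps": [5,-0.5,-0.1,0,-0.4,5,-0.5,-0.1,0,0,5,-0.4,-0.1,0,0,5,0,0,0,0,5,0,0,0,0]}}

```text
clock: 19.63
position: [0.5706, -0.1123, 0.0663]
tool_rot: [-1.571, -0.003, 0.222]
force: [11.2, 0.6, 0.7]
grip_width: 0.0107
```

```bash
python3 yc.py | grep -v -e pred; python3 -c "
from h import *
o=monitor.observe();print(o['moment'],o['tool_rot'])"
```

```text
[11.7862  0.6812  0.296   0.5706 -0.1123  0.0663] along 11.64
ref [  -5   -6   -5   -5   -6   -7   -6   -6   -6   -6   -3   17   51   65
   34    3  -19  -52  -87 -105 -106 -105 -103  -98  -88  -83] c 282.69
now [ -6  -6  -5  -5  -5  -5  -6  -6  -5  -4  -3  -3   0  19  45  41   9 -29
 -61 -78 -83 -87 -91 -89 -81 -80] c 284.21
[ 0.08290422 -2.82167206 -0.15951447] [-1.57065833 -0.00272215  0.22177663]
```

Emit:
{"op": "drive_tool", "data": {"steps": [5,-0.3,-0.07,-0.1,0,5,-0.3,-0.07,-0.1,0,5,-0.2,-0.04,0,0,5,0,0,0,0,5,0,0,0,0]}}

```text
clock: 20.45
position: [0.5704, -0.1124, 0.0663]
tool_rot: [-1.571, -0.004, 0.222]
force: [14.0, 0.8, 0.3]
grip_width: 0.0108
```

```bash
python3 yc.py | grep -v -e pred
```

```text
[14.0734  0.8475  0.2832  0.5704 -0.1124  0.0663] along 13.91
ref [  -5   -6   -5   -5   -6   -7   -6   -6   -6   -6   -3   17   51   65
   34    3  -19  -52  -87 -105 -106 -105 -103  -98  -88  -83] c 282.69
now [ -6  -6  -5  -6  -5  -5  -6  -7  -5  -4  -4  -3   0  19  44  40  10 -27
 -58 -76 -82 -87 -91 -90 -84 -81] c 284.21
```

The foot is locked hard at ≈4.6 mm. Rather than force it, I'll turn back to where it's free, let it advance about 1.3 mm, and re-twist.

Emit:
{"op": "drive_tool", "data": {"steps": [5,0.3,0.1,0,6,5,0.3,0.1,0,6,5,0.2,0.1,0,6,5,0.2,0.15,0,6,5,0.1,0.15,0,6]}}

```text
clock: 21.27
position: [0.5704, -0.1113, 0.0662]
tool_rot: [-1.571, -0.002, 0.751]
force: [5.3, 5.5, 5.5]
grip_width: 0.0105
```

Emit:
{"op": "drive_tool", "data": {"steps": [5,0.1,0.15,0,6,5,0,0.1,0,5,5,0,0,0,0,5,0,0,0,0,5,0,0,0,0]}}

```text
clock: 21.68
position: [0.5704, -0.1108, 0.0662]
tool_rot: [-1.571, -0.002, 0.938]
force: [6.9, 5.2, 7.4]
grip_width: 0.0108
```

```bash
python3 yc.py | grep -v -e pred; python3 -c "
from h import *
o=monitor.observe();print(o['moment'],o['tool_rot'])"
```

```text
[ 6.01    5.2541  6.6096  0.5704 -0.1108  0.0662] along 7.02
ref [  -5   -6   -5   -5   -6   -7   -6   -6   -6   -6   -3   17   51   65
   34    3  -19  -52  -87 -105 -106 -105 -103  -98  -88  -83] c 282.69
now [ -6  -6  -6  -6  -6  -6  -6  -7  -7  -6  -4  -4  -3   3  25  42  25 -12
 -51 -71 -81 -87 -90 -90 -83 -78] c 285.0
[ 1.19253381 -1.4655449   0.05399785] [-1.57114749 -0.00205018  0.93807441]
```

Emit:
{"op": "drive_tool", "data": {"steps": [5,-0.1,-0.5,0,-6,5,-0.2,-0.3,0,-6,5,-0.2,-0.2,0,-6,5,-0.25,-0.15,0,-6,5,-0.3,-0.15,0,-6]}}

```text
clock: 22.5
position: [0.5698, -0.1126, 0.0662]
tool_rot: [-1.571, -0.003, 0.409]
force: [8.9, 2.1, 3.7]
grip_width: 0.0106
```

Emit:
{"op": "drive_tool", "data": {"steps": [5,-0.3,-0.1,0,-6,5,-0.35,-0.1,0,-5.1,5,0,0,0,0,5,0,0,0,0,5,0,0,0,0]}}

```text
clock: 22.92
position: [0.569, -0.1128, 0.0662]
tool_rot: [-1.57, -0.002, 0.22]
force: [7.5, 2.2, 5.0]
grip_width: 0.0109
```

```bash
python3 yc.py | grep -v -e pred; python3 -c "
from h import *
o=monitor.observe();print(o['moment'],o['tool_rot'])"
```

```text
[ 8.4436  2.5539  5.6446  0.569  -0.1128  0.0662] along 8.79
ref [  -5   -6   -5   -5   -6   -7   -6   -6   -6   -6   -3   17   51   65
   34    3  -19  -52  -87 -105 -106 -105 -103  -98  -88  -83] c 282.69
now [ -6  -6  -6  -6  -5  -5  -5  -6  -6  -5  -3  -3  -2   7  31  48  26 -14
 -54 -75 -81 -84 -86 -86 -80 -77] c 284.95
[ 0.5552457  -1.9579814  -0.20445113] [-1.57030343 -0.00212624  0.22014953]
```

Stop ≈6.2 mm in, yaw 12.6° (90° from the entry orientation). Relieving the force and releasing.

Emit:
{"op": "drive_tool", "data": {"steps": [5,0.2,0,0,0,5,0,0,0.1,0,30,0,0,0,0,30,0,0,0,0,30,0,0,0,0]}}

```text
clock: 23.73
position: [0.5672, -0.1136, 0.0655]
tool_rot: [-1.57, 0.002, 0.216]
force: [-0.6, -0.5, -0.3]
grip_width: 0.0301
```

```bash
python3 yc.py | grep -v -e pred
```

```text
[ 0.0724  0.1229 -0.1807  0.5678 -0.1136  0.0658] along 0.1
ref [  -5   -6   -5   -5   -6   -7   -6   -6   -6   -6   -3   17   51   65
   34    3  -19  -52  -87 -105 -106 -105 -103  -98  -88  -83] c 282.69
now [ -6  -6  -6  -6  -6  -6  -5  -4  -4  -3  -4  -3  -1   8  34  49  25 -15
 -52 -69 -72 -73 -74 -75 -72 -72] c 284.92
```

Emit:
{"op": "drive_tool", "data": {"steps": [30,0,0,3,0,30,0,0,10,0,30,0,0,20,0,30,0,0,30,0,30,0,0,30,0]}}

```text
clock: 24.55
position: [0.5677, -0.1133, 0.1605]
tool_rot: [-1.57, 0.001, 0.213]
force: [0.2, -0.6, -0.3]
grip_width: 0.0302
```

Emit:
{"op": "drive_tool", "data": {"steps": [30,-20,-30,20,0,30,-30,-40,10,0,30,-30,-40,0,0,30,-20,-40,0,0,30,0,0,0,0]}}

```text
clock: 24.97
position: [0.4755, -0.2546, 0.188]
tool_rot: [-1.574, 0.002, 0.203]
force: [0.0, -1.7, 0.3]
grip_width: 0.0301
```

```bash
python3 yc.py | grep -v -e pred; python3 -c "
from h import *
a=grab_frame('top');b=grab_frame('side')
T=cv2.resize(a['frame'][160:260,250:350,::-1],(400,400),interpolation=2);S=cv2.resize(b['frame'][140:200,240:300,::-1],(400,400),interpolation=2)
cv2.imwrite('pics/c9.png',np.hstack([S,T]))"
```

```text
[ 0.0221  0.6785 -0.315   0.48   -0.2469  0.1877] along 0.17
ref [  -5   -6   -5   -5   -6   -7   -6   -6   -6   -6   -3   17   51   65
   34    3  -19  -52  -87 -105 -106 -105 -103  -98  -88  -83] c 282.69
now [  -6   -5   -5   -5   -5   -5   -5   -6   -6   -5   -4   -4   -2    8
   32   47   23  -18  -60  -82  -92 -100 -104 -100  -89  -84] c 284.91
```

View pics/c9.png

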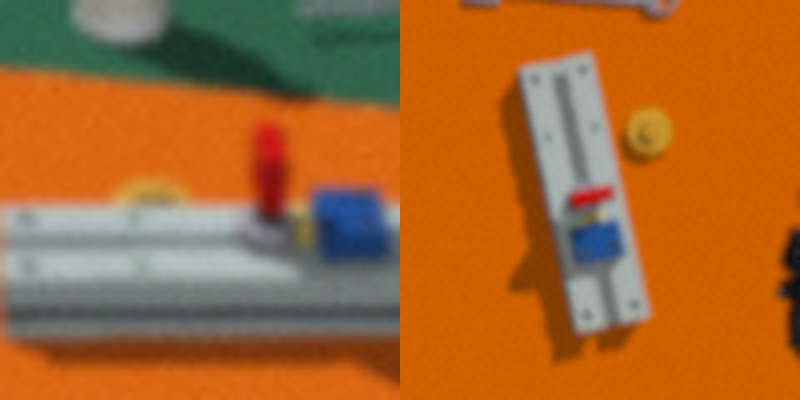

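Final view: the peg stands upright at side (268,170), handle across the rail in the top view (592,197), collar against the yellow stop (303,228). The stop reading was the same before and after retreat (centroid 284.92, then 284.91 px).

```bash
python3 -c "
from workcell import workorder;print(workorder.job_done())"
```

```text
the job is handed in; nothing more can be done
None
```

The job is done and handed in at about 25 s. The red-handled peg stands upright, locked across the slot, and holds the yellow stop about half in.

**What I did:** I took the peg from the stand and dropped its foot in near the green marks. One small sideways correction was needed for the foot to enter. I slid it along until the stop was pushed in, twisted it 90°, let go and backed the arm away.

**One departure from the plain sequence:** After the first full twist the stop read only about 4.5 mm in. Pushing the locked peg with up to 14 N did not move it further. I turned it back about 41°, advanced it with the stop still pressed, and twisted it again to 90°.

**Last checks:**
- **Stop:** the image shift of 2.2 px corresponds to about 6.3 mm in, and it did not change after release and retreat. This is accurate to about 1 mm. Force and image estimates during the slide disagreed by up to about 1 mm, and a rougher geometric estimate by about 2 mm.
- **Peg:** upright, with the collar on the rail and the handle across it.
- **Surroundings:** the flywheel is in place in the last picture. I did not re-photograph the stand and spare at the end; the spare was still in its socket in the earlier view.
- **Forces:** the highest reading was about 20 N, a brief downward press when the collar first met the rail.

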